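# Find the pot with the brass weight and slide it out

### The arm

A 6-joint arm with a two-finger parallel gripper is mounted at the origin on a cart in front of the work surface, level with it; the furniture and walls round the work are solid. World frame = base frame: x ahead of the robot, y to its left, z up, the work surface at z = 0. Lengths are in m, angles in rad, forces in N, time in s.
With the tool pointing down it reaches from about 0.375 to 0.9 m from the base axis. Payload 3.1 kg.
Tool frame: the origin (TCP) lies at the very end of the fingers, on their centre line; the grasp point (between the pads) lies 19 mm behind it (arm.pinch_z is the distance from the TCP to the grasp point, in m); z points along the fingers, y is the line along which they close (so a half turn about z gives the same grasp; the last joint's range is limited). The gripper opens to 85 mm and grips with 20 to 120 N. Pads are 22 mm wide; open, the fingers measure 114 mm over their backs; the gripper's body (76 mm by 85 mm) begins 54 mm behind the grasp point. The pads swing forward as they close: fully open they stand 13 mm farther back than shut.
Start: joints at [1.056, 0.527, 1.433, -0, 1.181, -0.178], TCP at [0.206, 0.59, 0.204] pointing down, gripper open.
Joint ranges: [-3.08, 3.08], [-0.75, 2.2], [0.22, 2.44], [-1.43, 4.57], [0, 2.65], [-2.85, 2.85]. Speed limits (rad/s): [2.79, 2.79, 3.14, 3.14, 3.14, 3.14].

### API

Orientations are given as [roll, pitch, yaw] about the fixed x, y, z axes, in that order (R = Rz(yaw) Ry(pitch) Rx(roll)).
In Python, from workcell import arm, imaging gives the robot as it stands.
- The arm moves only by the tool jog_arm, never from a script. Its argument "targets" is a list of rows, each an object of numbers: "grip": the gripper command: -1 is shut, 1 is fully open, values between are in proportion; "tx", "ty", "tz": the shift along the tool's x, y, z in m; "roll": the turn about the tool's z in degrees. In form: [{"grip": .., "tx": .., "ty": .., "tz": .., "roll": ..}, ...]. A call has 1 to 10 rows; each row shifts and turns the commanded pose from where the row before left it, along the tool's axes as they then stand; what a row does not reach is not made up. A row lasts 1/8 s, in which the tool goes at most 62.5 mm and 10.7 degrees, less where a joint would pass 70% of its speed; a pose out of reach is approached as far as the arm can. A call with a gripper value outside its range is refused whole. The fingers move at their own pace and stop on an object; "grip_force" is the grip in N (left out, the last holds). Time passes only in rows, so rows that do not move let the fingers close. It gives the time, the measured TCP pose, the force, the opening and the grip force at its end, in the units of the state.
- arm.observe(): the state, without advancing time (a new reading comes with each control period).
- imaging.camera(name): name is "side" or "top" or "wrist"; returns the picture (480x640x3 uint8, red, green, blue); there is no depth.
- imaging.camera_params(name): a dict with "mtx" (3x3 intrinsics, pixels), "T" (4x4, takes a point from camera to world coordinates). Camera axes: x right, y down, z forward; pixel columns grow to the right and rows downward; lengths in m; the calibration is good to about 2 mm. A picture is of the moment at which its call begins: read the wrist's pose just before it. camera_params takes no time and is no camera call; for the wrist camera it gives the pose at the moment of the call.
- arm.sign_off(): hands the job in; it is judged then, once.
The state is a dict: "time": time; "q": joint angles; "joint_vel": joint speeds; "joint_efforts": joint torques, N m; "tcp_pos": TCP position; "ee_rot": TCP orientation; "ft_force": force on the tool from outside, world axes, zero at the start; "torque": the same for the moment, N m; "gripper_width": finger opening in m; "grasp_force": force on a finger pad.
Only numpy, scipy, OpenCV 4.12 (cv2) and the standard library are available. Lean on these libraries where they do the work, as an engineer would, in place of code of your own. Each camera call takes 0.05 s, during which the arm holds its last target. There are 200 camera calls.

### The job

One of the three lidded pots holds the brass weight: starting with the pot on your left and working to the right, push up one lid at a time, well open (about 70 degrees or more), and look in, leaving each searched lid standing open and opening no more once you see the weight. Then slide that pot along the worktop, open and with the weight still standing in it, to the middle of the yellow square. Leave the other pots where they stand, and do not disturb the things around.

Things in the scene. Friction and masses are not known exactly. Their poses are not given: they have to be found in the camera images.
- pot_a: one of three identical white square tubs with blue flip lids standing in a row, this one at the robot's left end of the row (most +y). Loose, about 0.6 kg. Outside 100 mm (along x) x 96 mm (along y) x 52 mm tall, walls and floor 4 mm thick; origin under its centre. Its -x side faces the robot and carries the lid's thumb tab; the lid's hinge line lies on the opposite rim, at x = +50 mm, z = 52 mm in this frame, along y
- lid_a (a joint): angle of the flip lid of pot_a, rad: 0 = shut (flat on the rim), grows as its front swings up and back over the hinge, end stop at 1.9. The lid is 5 mm thick, 50 g, and its stiff hinge holds it wherever it is left; it opens with less than 1 N at the tab
- pot_a_tab (a point): middle of the underside of the upturned thumb tab on the front edge of pot_a's lid: a plate 5 mm thick, 50 mm wide (along the pot's y), 24 mm long, that slopes up and away from the front rim at 50 degrees to the level when the lid is shut, so that a fingertip fits under it in front of the pot's wall (free height 52 mm below the lid) and can push it up. Its foot is at the lid's front edge, flush with the pot's front wall; it moves with the lid
- pot_b: one of three identical white square tubs with blue flip lids standing in a row, this one in the middle. Loose, about 0.6 kg. Outside 100 mm (along x) x 96 mm (along y) x 52 mm tall, walls and floor 4 mm thick; origin under its centre. Its -x side faces the robot and carries the lid's thumb tab; the lid's hinge line lies on the opposite rim, at x = +50 mm, z = 52 mm in this frame, along y
- lid_b (a joint): angle of the flip lid of pot_b, rad: 0 = shut (flat on the rim), grows as its front swings up and back over the hinge, end stop at 1.9. The lid is 5 mm thick, 50 g, and its stiff hinge holds it wherever it is left; it opens with less than 1 N at the tab
- pot_b_tab (a point): middle of the underside of the upturned thumb tab on the front edge of pot_b's lid: a plate 5 mm thick, 50 mm wide (along the pot's y), 24 mm long, that slopes up and away from the front rim at 50 degrees to the level when the lid is shut, so that a fingertip fits under it in front of the pot's wall (free height 52 mm below the lid) and can push it up. Its foot is at the lid's front edge, flush with the pot's front wall; it moves with the lid
- pot_c: one of three identical white square tubs with blue flip lids standing in a row, this one at the right end (most -y). Loose, about 0.6 kg. Outside 100 mm (along x) x 96 mm (along y) x 52 mm tall, walls and floor 4 mm thick; origin under its centre. Its -x side faces the robot and carries the lid's thumb tab; the lid's hinge line lies on the opposite rim, at x = +50 mm, z = 52 mm in this frame, along y
- lid_c (a joint): angle of the flip lid of pot_c, rad: 0 = shut (flat on the rim), grows as its front swings up and back over the hinge, end stop at 1.9. The lid is 5 mm thick, 50 g, and its stiff hinge holds it wherever it is left; it opens with less than 1 N at the tab
- pot_c_tab (a point): middle of the underside of the upturned thumb tab on the front edge of pot_c's lid: a plate 5 mm thick, 50 mm wide (along the pot's y), 24 mm long, that slopes up and away from the front rim at 50 degrees to the level when the lid is shut, so that a fingertip fits under it in front of the pot's wall (free height 52 mm below the lid) and can push it up. Its foot is at the lid's front edge, flush with the pot's front wall; it moves with the lid
- weight_mid (a point): centre (half-way up) of the brass weight with a knob on top, 26 mm wide, 34 mm tall, 0.1 kg; it stands upright on the floor of one of the pots, which one changes, in the half nearer the hinge (its centre 12 to 27 mm behind the pot's middle). The other two pots hold a red and a black rubber stopper (30 and 24 mm wide, under 30 mm tall), placed likewise
- square: square outline of yellow tape on the worktop between the robot and the row, 134 mm over its outside, 110 mm inside, flat (nothing to bump into); origin at its centre, at worktop height
- beaker: clear glass beaker, 52 mm wide, 68 mm tall; origin under its centre. Bystander beside the right pot. Leave it alone.
- tape: roll of black tape lying flat, 62 mm wide, 19 mm tall; origin under its centre. Bystander beside the left pot. Leave it alone.
- tall_bottle: bottle with black cap, 46 mm wide, 104 mm tall; origin under its centre. Bystander behind the row of pots. Leave it alone.
- small_bottle: bottle with red cap, 36 mm wide, 76 mm tall; origin under its centre. Bystander behind the row of pots. Leave it alone.
- book: closed blue log book lying flat, 105 x 156 x 13 mm; origin under its centre. Bystander on the left. Leave it alone.
- driver: red and black screwdriver lying flat, 198 mm long along its y axis, 28 mm wide, 25 mm tall; origin under its centre. Bystander on the right. Leave it alone.
Not all that is in view belongs to the job. What is shaped like the pot_a but green or pink is not meant.

How it is judged:
On the way, in this order (a step that is already met when the one before it is completed fails the run):
1. the left pot's lid stands open (value of joint lid_a above 1 rad), for 0.2 s.
2. the pot that holds the weight is open and on its way (((horizontal distance between weight_mid and pot_a below 0.045 m and value of joint lid_a above 1 rad and distance of pot_a from where it was at the start of the episode above 0.06 m) or (horizontal distance between weight_mid and pot_b below 0.045 m and value of joint lid_b above 1 rad and distance of pot_b from where it was at the start of the episode above 0.06 m) or (horizontal distance between weight_mid and pot_c below 0.045 m and value of joint lid_c above 1 rad and distance of pot_c from where it was at the start of the episode above 0.06 m))), for 0.1 s.
At the end, for the whole second after the job is handed in: the weight's pot rests with its centre within 30 mm of the square's, its lid and all lids to its left open by over 1.0 rad, lids to its right shut (under 0.12 rad), the weight upright in it; the other pots within 35 mm of where they stood (((horizontal distance between weight_mid and pot_a below 0.045 m and horizontal distance between pot_a and square below 0.03 m and value of joint lid_a above 1 rad and height (world z) of pot_a below 0.006 m and angle between weight_mid's own z axis and vertical below 0.3 rad and linear speed of pot_a below 0.02 m/s and value of joint each of lid_b, lid_c below 0.12 rad and distance of each of pot_b, pot_c from where it was at the start of the episode below 0.035 m) or (horizontal distance between weight_mid and pot_b below 0.045 m and horizontal distance between pot_b and square below 0.03 m and value of joint each of lid_b, lid_a above 1 rad and height (world z) of pot_b below 0.006 m and angle between weight_mid's own z axis and vertical below 0.3 rad and linear speed of pot_b below 0.02 m/s and distance of each of pot_a, pot_c from where it was at the start of the episode below 0.035 m and value of joint lid_c below 0.12 rad) or (horizontal distance between weight_mid and pot_c below 0.045 m and horizontal distance between pot_c and square below 0.03 m and value of joint each of lid_c, lid_a, lid_b above 1 rad and height (world z) of pot_c below 0.006 m and angle between weight_mid's own z axis and vertical below 0.3 rad and linear speed of pot_c below 0.02 m/s and distance of each of pot_a, pot_b from where it was at the start of the episode below 0.035 m))); the robot touches nothing.
It fails at once if a pot is opened before the one to its left stands open ((value of joint lid_b above 0.5 rad and value of joint lid_a below 0.7 rad) or (value of joint lid_c above 0.5 rad and value of joint lid_b below 0.7 rad)).
It fails at once if a pot further right is opened although the weight has been found ((horizontal distance between weight_mid and pot_a below 0.045 m and value of joint lid_b above 0.5 rad) or ((horizontal distance between weight_mid and pot_a below 0.045 m or horizontal distance between weight_mid and pot_b below 0.045 m) and value of joint lid_c above 0.5 rad)).
It fails at once if a pot is lifted off the worktop or the weight is lifted out (height (world z) of any of pot_a, pot_b, pot_c above 0.03 m or height (world z) of weight_mid above 0.06 m).
It fails at once if a bystander is pushed more than 3 cm or knocked over (distance of any of beaker, tape, tall_bottle, small_bottle, book, driver from where it was at the start of the episode above 0.03 m or angle between any of beaker, tall_bottle, small_bottle's own z axis and vertical above 0.5 rad).
It also fails if it takes over 72 s, if anything falls off the work surface, if the arm or the gripper's body presses on something with over 40 N, if the wrist force passes 120 N, or if a joint passes its speed limit or range.

## Working session

There is one attempt and no reset: what is moved stays moved. The work goes in short steps, Python scripts to look and compute and a tool call to move; the robot and the scene stay as the last step left them, time stands still between calls to the robot, and variables do not carry over. Pictures are saved under pics/ and viewed, at most 10 in all, crops included, and the job is handed in when it is done.

Besides the shell and the picture viewer there is one more tool, called after ">>>" by a JSON object that holds its "method" and its "body". jog_arm: Moves the arm, as the interface text tells. Its arguments: {"type":"object","properties":{"targets":{"type":"array"},"grip_force":{"type":"number"}},"required":["targets"]}

```bash
mkdir -p pics; cat > h.py <<'E'
import numpy as np,cv2
from workcell import arm,imaging
def ray(name,uv,z,P=None):
    P=P or imaging.camera_params(name);K=np.array(P["mtx"]);T=np.array(P["T"])
    d=T[:3,:3]@np.linalg.solve(K,[uv[0],uv[1],1.]);o=T[:3,3]
    return o+d*(z-o[2])/d[2]
def proj(name,p,P=None):
    P=P or imaging.camera_params(name);K=np.array(P["mtx"]);T=np.array(P["T"])
    c=K@(T[:3,:3].T@(np.array(p)-T[:3,3]));return c[:2]/c[2]
def save(name,f):
    im=imaging.camera(name);cv2.imwrite(f,im[:,:,::-1]);return im
E
python3 - <<'E'
from h import *
save("top","pics/top.png");save("side","pics/side.png")
for n in("top","side"):
    print(n,np.round(imaging.camera_params(n)["T"],3).tolist())
s=arm.observe();print(s["time"],s["tcp_pos"],s["ee_rot"],s["ft_force"])
E
```

```text
top [[-0.025, -0.989, 0.148, 0.417], [-1.0, 0.027, 0.012, 0.003], [-0.015, -0.147, -0.989, 1.302], [0.0, 0.0, 0.0, 1.0]]
side [[-0.996, -0.047, 0.08, 0.428], [-0.093, 0.452, -0.887, 1.614], [0.006, -0.891, -0.455, 0.927], [0.0, 0.0, 0.0, 1.0]]
0.1 [0.20555653 0.58948754 0.20274109] [-3.13965793e+00 -3.42517591e-04  2.80580627e+00] [ 0.09520872  0.0692126  -0.50319613]
```

View pics/top.png

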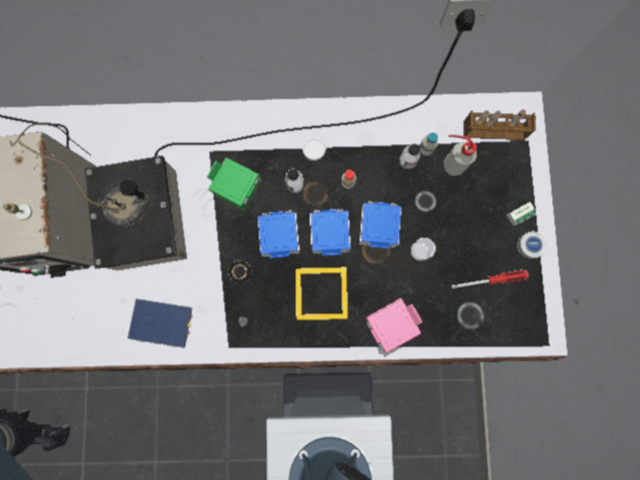

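View pics/side.png

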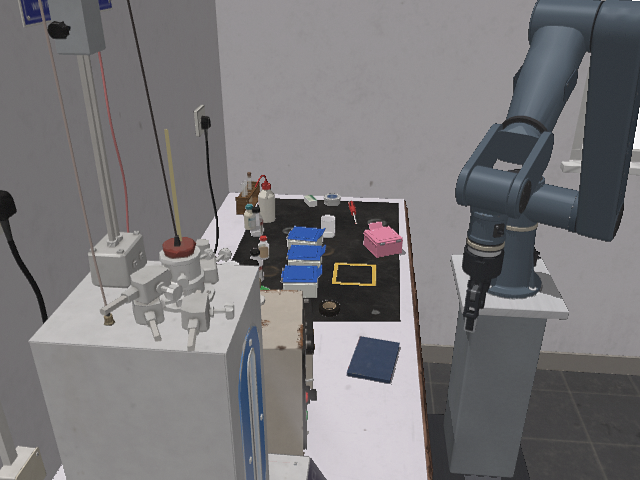

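The top view shows three blue pots at about (278,234), (330,232) and (381,225), with their tabs pointing down, and the yellow square at (322,293). Things that could be mistaken for them are the green pot (234,182), the pink pot (394,325) and the dark blue book (160,323). I choose the three blue ones, leftmost first at (278,234). The side view agrees. Next I measure and check a close crop.

```bash
cat > m.py <<'E'
from h import *
im=imaging.camera("top");P=imaging.camera_params("top");hsv=cv2.cvtColor(im,cv2.COLOR_RGB2HSV)
def blobs(lo,hi,amin):
    m=cv2.inRange(hsv,np.array(lo),np.array(hi));return [c for c in cv2.findContours(m,0,2)[0] if cv2.contourArea(c)>amin]
for nm,lo,hi,z in(("blue",(105,130,120),(120,255,255),.057),("yel",(20,130,120),(32,255,255),0),("pink",(150,50,120),(179,160,255),.057),("green",(50,120,80),(75,255,255),.057)):
    for c in blobs(lo,hi,400):
        w=np.array([ray("top",p,z,P)[:2] for p in c[:,0]]).astype(np.float32)
        r=cv2.minAreaRect(w);print(nm,np.round(cv2.boxPoints(r),3).tolist(),"c",np.round(r[0],3),np.round(r[1],3),round(r[2],1),"px",cv2.boundingRect(c))
for nm,uv,z in(("tape",(239,271),.019),("beaker",(423,249),.05),("tallb",(294,175),.104),("smallb",(349,174),.076)):
    print(nm,np.round(ray("top",uv,z,P),3))
cv2.imwrite("pics/crop.png",cv2.resize(im[140:360,205:445],None,fx=2.7,fy=2.7,interpolation=cv2.INTER_CUBIC)[:,:,::-1])
E
python3 m.py
```

```text
blue [[0.5550000071525574, 0.16099999845027924], [0.5630000233650208, 0.06800000369548798], [0.6809999942779541, 0.07699999958276749], [0.6740000247955322, 0.17000000178813934]] c [0.618 0.119] [0.119 0.093] 4.6 px (258, 211, 39, 47)
blue [[0.5590000152587891, 0.028999999165534973], [0.5619999766349792, -0.06800000369548798], [0.6809999942779541, -0.06499999761581421], [0.6790000200271606, 0.03200000151991844]] c [ 0.62  -0.018] [0.12  0.097] 1.5 px (311, 209, 39, 47)
blue [[0.5709999799728394, -0.19099999964237213], [0.6890000104904175, -0.20499999821186066], [0.7009999752044678, -0.10999999940395355], [0.5820000171661377, -0.09600000083446503]] c [ 0.636 -0.151] [0.095 0.119] 83.1 px (362, 202, 39, 46)
yel [[0.3970000147819519, -0.05900000035762787], [0.5339999794960022, -0.05900000035762787], [0.5339999794960022, 0.07999999821186066], [0.3970000147819519, 0.07999999821186066]] c [0.465 0.01 ] [0.138 0.137] 89.9 px (295, 267, 53, 53)
pink [[0.3070000112056732, -0.1420000046491623], [0.36500000953674316, -0.2540000081062317], [0.4569999873638153, -0.2070000022649765], [0.39800000190734863, -0.09399999678134918]] c [ 0.382 -0.174] [0.103 0.127] 27.5 px (366, 298, 57, 55)
green [[0.6880000233650208, 0.20600000023841858], [0.7760000228881836, 0.15800000727176666], [0.8389999866485596, 0.2720000147819519], [0.75, 0.3199999928474426]] c [0.763 0.239] [0.13  0.101] 61.3 px (208, 159, 51, 49)
tape [0.528 0.225 0.019]
beaker [ 0.57  -0.257  0.05 ]
tallb [0.762 0.07  0.104]
smallb [ 0.768 -0.071  0.076]
```

View pics/crop.png

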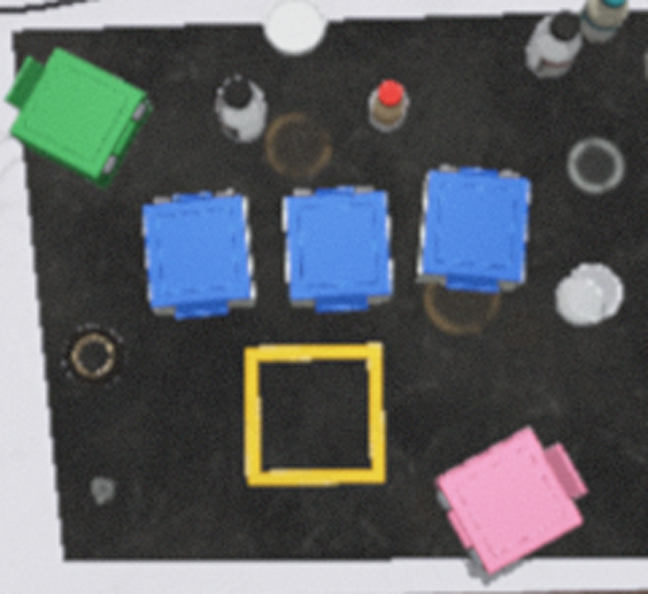

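The crop confirms the three blue lids with their tabs towards the robot. The measured lid length of 119 mm (100 plus the tab overhang) and width of 95 mm fit the given sizes.

| Pot | Centre (x, y) | Yaw |
|---|---|---|
| A | (.628, .120) | 4.3° |
| B | (.630, -.018) | 1.4° |
| C | (.645, -.152) | -6.8° |

The square is at (.465, .010).

The tool can only point down, so I'll close the fingers lightly on the tab's 50 mm side edges and swing it round the hinge. First I turn the tool square to pot A and approach.

>>> {"method": "jog_arm", "body": {"targets": [{"roll": -10,"grip": 1},{"roll": -10},{"roll": -3.5},{"tx": -0.0185,"ty": -0.044},{"tx": -0.0185,"ty": -0.044},{"tx": -0.0185,"ty": -0.044},{"tx": -0.0185,"ty": -0.044},{"tx": -0.0185,"ty": -0.044},{"tx": -0.0185,"ty": -0.044},{"tx": -0.0185,"ty": -0.044}], "grip_force": 20}}

```text
$.targets[0]: bad value
```

```bash
cat > go.py <<'E'
# usage: go.py x y z yawdeg -> roll still to do, then tool shifts after that roll
import sys;from h import *
x,y,z,yaw=map(float,sys.argv[1:5]);s=arm.observe();e=np.degrees(s["ee_rot"]);d=np.array([x,y,z])-s["tcp_pos"]
a=np.radians(yaw);X=np.array([np.cos(a),np.sin(a)]);Y=np.array([np.sin(a),-np.cos(a)])
print("t",s["time"],"pos",np.round(s["tcp_pos"],4),"rpy",np.round(e,1),"F",np.round(s["ft_force"],1),"w",s["gripper_width"])
print("roll %.1f tx %.4f ty %.4f tz %.4f"%((e[2]-yaw+180)%360-180,d[:2]@X,d[:2]@Y,-d[2]))
E
python3 go.py .566 .1155 .12 184.3
```

```text
t 0.15 pos [0.2056 0.5896 0.2028] rpy [-179.9   -0.   160.8] F [-0.7 -0.1  0.2] w 0.08533536229947286
roll -23.5 tx -0.3238 ty -0.4998 tz 0.0828
```

The call was refused, probably because each row needs all the fields.

>>> {"method": "jog_arm", "body": {"targets": [{"grip": 1,"tx": 0,"ty": 0,"tz": 0,"roll": -10},{"grip": 1,"tx": 0,"ty": 0,"tz": 0,"roll": -10},{"grip": 1,"tx": 0,"ty": 0,"tz": 0,"roll": -3.5},{"grip": 1,"tx": -0.02,"ty": -0.045,"tz": 0,"roll": 0},{"grip": 1,"tx": -0.02,"ty": -0.045,"tz": 0,"roll": 0},{"grip": 1,"tx": -0.02,"ty": -0.045,"tz": 0,"roll": 0},{"grip": 1,"tx": -0.02,"ty": -0.045,"tz": 0,"roll": 0},{"grip": 1,"tx": -0.02,"ty": -0.045,"tz": 0,"roll": 0},{"grip": 1,"tx": -0.02,"ty": -0.045,"tz": 0,"roll": 0},{"grip": 1,"tx": -0.02,"ty": -0.045,"tz": 0,"roll": 0}], "grip_force": 20}}

```text
time: 1.4
tcp_pos: [0.3694, 0.2849, 0.2036]
ee_rot: [3.142, 0.0, -3.067]
ft_force: [-0.5, -0.2, 0.4]
gripper_width: 0.0857
grasp_force: 0.0
```

```bash
python3 go.py .566 .1155 .12 184.3
```

```text
t 1.4 pos [0.3694 0.2849 0.2036] rpy [ 180.     0.  -175.7] F [-0.5 -0.2  0.4] w 0.08569637809997821
roll -0.0 tx -0.1833 ty -0.1837 tz 0.0836
```

>>> {"method": "jog_arm", "body": {"targets": [{"grip": 1,"tx": -0.03,"ty": -0.037,"tz": 0.01,"roll": 0},{"grip": 1,"tx": -0.03,"ty": -0.037,"tz": 0.01,"roll": 0},{"grip": 1,"tx": -0.03,"ty": -0.037,"tz": 0.01,"roll": 0},{"grip": 1,"tx": -0.03,"ty": -0.037,"tz": 0.01,"roll": 0},{"grip": 1,"tx": -0.03,"ty": -0.036,"tz": 0.01,"roll": 0},{"grip": 1,"tx": 0,"ty": 0,"tz": 0,"roll": 0}]}}

```text
time: 2.15
tcp_pos: [0.5345, 0.1115, 0.1527]
ee_rot: [-3.141, 0.001, -3.072]
ft_force: [0.3, 0.3, 0.2]
gripper_width: 0.0853
grasp_force: 0.0
```

```bash
python3 go.py .566 .1155 .055 184.3; python3 - <<'E'
from h import *
P=imaging.camera_params("wrist");save("wrist","pics/w1.png");print(np.round(P["T"],3).tolist())
for p in((.578,.116,.057),(.5744,.1638,.057),(.5816,.0682,.057),(.563,.115,.075)):print(p,proj("wrist",p,P).round())
E
```

```text
t 2.15 pos [0.5345 0.1115 0.1527] rpy [-180.    0. -176.] F [0.3 0.3 0.2] w 0.08526337346163661
roll -0.3 tx -0.0317 ty 0.0017 tz 0.0977
[[-0.071, 0.96, 0.271, 0.466], [0.997, 0.068, 0.018, 0.107], [-0.001, 0.272, -0.962, 0.322], [0.0, 0.0, 0.0, 1.0]]
(0.578, 0.116, 0.057) [324. 283.]
(0.5744, 0.1638, 0.057) [379. 283.]
(0.5816, 0.0682, 0.057) [268. 283.]
(0.563, 0.115, 0.075) [324. 275.]
```

View pics/w1.png

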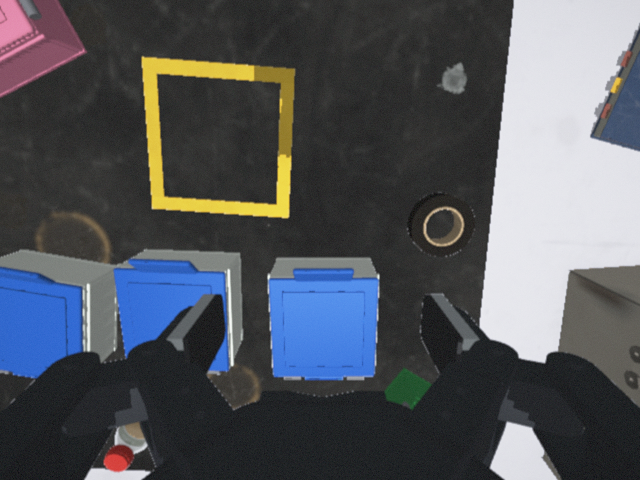

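The wrist view shows pot A's lid at columns 270-378 with its tab at (324,272), matching the predicted columns. The rows are about 5 px off, so I refine that with the blue mask.

```bash
cat > wm.py <<'E'
import sys;from h import *
f,c0,c1=sys.argv[1],int(sys.argv[2]),int(sys.argv[3])
im=cv2.imread(f);h=cv2.cvtColor(im,cv2.COLOR_BGR2HSV);m=cv2.inRange(h,np.array((105,130,90)),np.array((120,255,255)))
for c in range(c0,c1,5):
    r=np.flatnonzero(m[200:,c])+200;print(c,(r.min(),r.max()) if len(r) else None,end=" ")
for r in(285,300,340):
    q=np.flatnonzero(m[r,c0:c1])+c0;print("row",r,q.min(),q.max(),np.round(ray("wrist",(q.min(),r),.057),4),np.round(ray("wrist",(q.max()+1,r),.057),4))
E
python3 wm.py pics/w1.png 262 388; python3 -c "
from h import *
for r,z in((268,.075),(276,.057),(277,.057),(278,.057),(376,.057),(258,0)): print(r,z,ray('wrist',(324,r),z).round(4))"
```

```text
262 None 267 None 272 (np.int64(279), np.int64(353)) 277 (np.int64(279), np.int64(376)) 282 (np.int64(279), np.int64(376)) 287 (np.int64(279), np.int64(375)) 292 (np.int64(279), np.int64(375)) 297 (np.int64(269), np.int64(375)) 302 (np.int64(269), np.int64(376)) 307 (np.int64(269), np.int64(379)) 312 (np.int64(269), np.int64(380)) 317 (np.int64(269), np.int64(379)) 322 (np.int64(269), np.int64(379)) 327 (np.int64(269), np.int64(379)) 332 (np.int64(269), np.int64(379)) 337 (np.int64(269), np.int64(380)) 342 (np.int64(269), np.int64(377)) 347 (np.int64(269), np.int64(375)) 352 (np.int64(269), np.int64(375)) 357 (np.int64(278), np.int64(375)) 362 (np.int64(278), np.int64(375)) 367 (np.int64(278), np.int64(375)) 372 (np.int64(278), np.int64(375)) 377 (np.int64(279), np.int64(302)) 382 None 387 None row 285 270 377 [0.581  0.0712 0.057 ] [0.5742 0.1643 0.057 ]
row 300 270 377 [0.5951 0.0716 0.057 ] [0.5883 0.166  0.057 ]
row 340 272 374 [0.6348 0.0746 0.057 ] [0.628  0.1679 0.057 ]
268 0.075 [0.5554 0.116  0.075 ]
276 0.057 [0.5693 0.1171 0.057 ]
277 0.057 [0.5702 0.1172 0.057 ]
278 0.057 [0.5711 0.1173 0.057 ]
376 0.057 [0.6696 0.1245 0.057 ]
258 0 [0.5721 0.1176 0.    ]
```

Both views agree on a front edge at x ≈ 0.573, because the top view's rear edge included the hinge barrels. The tab runs from x .557 to .573, centred on y ≈ .117.

```bash
python3 go.py .559 .1165 .055 184.3
```

```text
t 2.2 pos [0.5325 0.1129 0.1529] rpy [ 1.800e+02 -1.000e-01 -1.759e+02] F [0.3 1.5 0.1] w 0.08497267620186623
roll -0.2 tx -0.0267 ty 0.0016 tz 0.0979
```

>>> {"method": "jog_arm", "body": {"targets": [{"grip": 1,"tx": -0.013,"ty": 0.001,"tz": 0.03,"roll": 0},{"grip": 1,"tx": -0.013,"ty": 0.001,"tz": 0.03,"roll": 0},{"grip": 0.6,"tx": 0,"ty": 0,"tz": 0.024,"roll": 0},{"grip": 0.6,"tx": 0,"ty": 0,"tz": 0.014,"roll": 0},{"grip": 0.6,"tx": 0,"ty": 0,"tz": 0,"roll": 0},{"grip": 0.6,"tx": 0,"ty": 0,"tz": 0,"roll": 0}]}}

```text
time: 2.95
tcp_pos: [0.5583, 0.1183, 0.0565]
ee_rot: [-3.142, 0.001, -3.067]
ft_force: [-0.1, 0.5, 0.3]
gripper_width: 0.0682
grasp_force: 0.0
```

```bash
python3 go.py .559 .1165 .055 184.3;python3 - <<'E'
from h import *
save("wrist","pics/w2.png")
E
```

```text
t 2.95 pos [0.5583 0.1183 0.0565] rpy [-1.800e+02  1.000e-01 -1.757e+02] F [-0.1  0.5  0.3] w 0.06823552541275511
roll -0.0 tx -0.0006 ty -0.0019 tz 0.0015
```

View pics/w2.png

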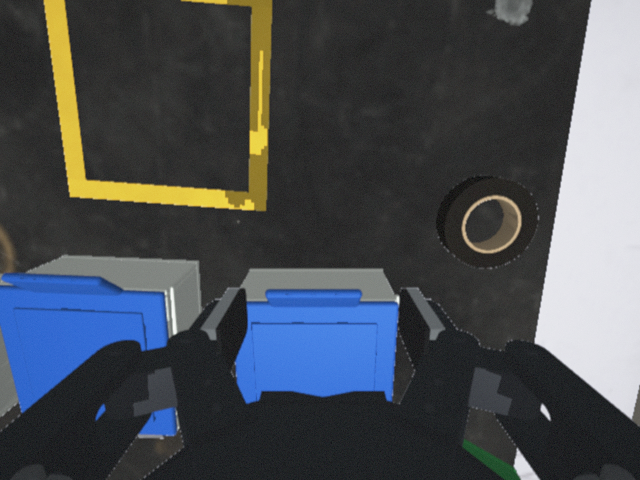

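The fingers straddle the tab: it spans columns 267-361 at row 297, and the fingers are at 245 and 400, about 3 mm too far to +y. I correct that and close.

>>> {"method": "jog_arm", "body": {"targets": [{"grip": 0.6,"tx": 0,"ty": -0.003,"tz": 0.001,"roll": 0},{"grip": 0.3,"tx": 0,"ty": 0,"tz": 0,"roll": 0},{"grip": 0.1,"tx": 0,"ty": 0,"tz": 0,"roll": 0},{"grip": 0,"tx": 0,"ty": 0,"tz": 0,"roll": 0},{"grip": 0,"tx": 0,"ty": 0,"tz": 0,"roll": 0}], "grip_force": 20}}

```text
time: 3.62
tcp_pos: [0.5582, 0.1149, 0.0546]
ee_rot: [3.142, -0.0, -3.067]
ft_force: [-0.3, -0.2, -0.7]
gripper_width: 0.0427
grasp_force: 0.0
```

```bash
cat > arc.py <<'E'
# rows along the arc: hinge at forward distance D, height from the grip point; steps in tool frame (tx=-fwd)
import numpy as np,sys
f,u=float(sys.argv[1]),float(sys.argv[2]);th=np.radians(np.arange(0,91,7.5))
F=-f*np.cos(th)+u*np.sin(th);U=f*np.sin(th)+u*np.cos(th)
for i in range(1,len(th)):print(round(np.degrees(th[i]),1),"tx %.4f tz %.4f"%(-(F[i]-F[i-1]),-(U[i]-U[i-1])))
E
python3 arc.py .108 .011
```

```text
7.5 tx -0.0024 tz -0.0140
15.0 tx -0.0042 tz -0.0136
22.5 tx -0.0059 tz -0.0129
30.0 tx -0.0075 tz -0.0120
37.5 tx -0.0090 tz -0.0109
45.0 tx -0.0104 tz -0.0097
52.5 tx -0.0116 tz -0.0082
60.0 tx -0.0125 tz -0.0067
67.5 tx -0.0133 tz -0.0050
75.0 tx -0.0138 tz -0.0032
82.5 tx -0.0141 tz -0.0013
90.0 tx -0.0142 tz 0.0005
```

The fingers reached 42.7 mm with no force, so they missed the tab. I look.

```bash
python3 - <<'E'
from h import *
a=imaging.camera("wrist")[240:420,180:460];b=imaging.camera("side")[210:330,250:370]
a=cv2.resize(a,None,fx=1.8,fy=1.8);b=cv2.resize(b,(290,324),interpolation=cv2.INTER_CUBIC);a=a[:324]
cv2.imwrite("pics/w3.png",np.hstack([a,b])[:,:,::-1])
E
```

```text
(no output)
```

View pics/w3.png

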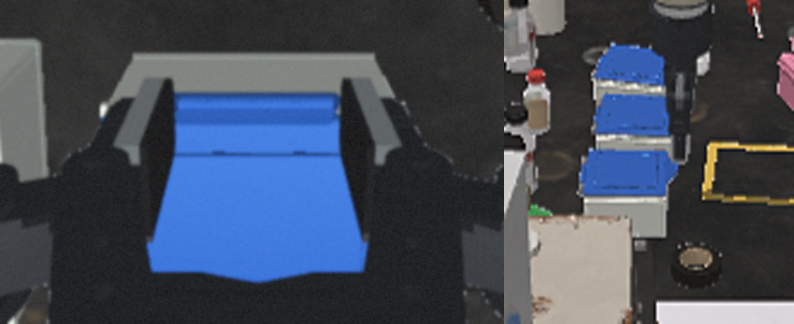

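```bash
python3 - <<'E'
from h import *
s=arm.observe();P=imaging.camera_params("wrist");print(np.array(P["mtx"])[0,0],s["tcp_pos"],s["gripper_width"],s["ft_force"],s["grasp_force"])
pic=lambda p:((proj("wrist",p,P)-[180,240])*1.8).round()
a=np.radians(4.3);Y=np.array([-np.sin(a),np.cos(a),0]);X=np.array([np.cos(a),np.sin(a),0]);t=s["tcp_pos"]
for dx in(-.011,.011):
  for z in(0,.005,.012,.03):print("pad",dx,z,[pic(t+X*dx+Y*k+[0,0,z]) for k in(-.0213,.0213)])
for z,x in((.075,.557),(.057,.573)):print("tab",[pic(np.array([x,.117,z])+Y*k) for k in(-.025,.025)])
for z in(.06,.075,.09):print(z,ray("wrist",(180+258/1.8,240+94/1.8),z,P),ray("wrist",(180+341/1.8,240+124/1.8),z-.018,P))
E
```

```text
330.66617172508006 [0.55816608 0.11495685 0.05456523] 0.04272471001958431 [-0.74684184  0.21085761 -0.04220983] 0.0
pad -0.011 0 [array([184.,  34.]), array([327.,  34.])]
pad -0.011 0.005 [array([182.,  39.]), array([328.,  39.])]
pad -0.011 0.012 [array([179.,  48.]), array([331.,  48.])]
pad -0.011 0.03 [array([171.,  72.]), array([340.,  72.])]
pad 0.011 0 [array([187., 101.]), array([324., 101.])]
pad 0.011 0.005 [array([185., 108.]), array([326., 108.])]
pad 0.011 0.012 [array([182., 119.]), array([329., 119.])]
pad 0.011 0.03 [array([174., 151.]), array([337., 151.])]
tab [array([171.,  93.]), array([355.,  93.])]
tab [array([177., 116.]), array([340., 116.])]
0.06 [0.56417938 0.11615944 0.06      ] [0.58119319 0.14551398 0.042     ]
0.075 [0.55736778 0.11561199 0.075     ] [0.57365223 0.14259874 0.057     ]
0.09 [0.55055618 0.11506453 0.09      ] [0.56611127 0.13968349 0.072     ]
```

The finger corners match a point about 20-30 mm above the TCP, so the pads closed just above the tab. I open, go 16 mm lower, and close again.

>>> {"method": "jog_arm", "body": {"targets": [{"grip": 0.6,"tx": 0,"ty": 0.001,"tz": 0,"roll": 0},{"grip": 0.6,"tx": 0,"ty": 0,"tz": 0,"roll": 0},{"grip": 0.6,"tx": 0,"ty": 0,"tz": 0,"roll": 0},{"grip": 0.6,"tx": 0,"ty": 0,"tz": 0.008,"roll": 0},{"grip": 0.6,"tx": 0,"ty": 0,"tz": 0.008,"roll": 0},{"grip": 0.3,"tx": 0,"ty": 0,"tz": 0,"roll": 0},{"grip": 0.1,"tx": 0,"ty": 0,"tz": 0,"roll": 0},{"grip": 0,"tx": 0,"ty": 0,"tz": 0,"roll": 0},{"grip": 0,"tx": 0,"ty": 0,"tz": 0,"roll": 0}], "grip_force": 20}}

```text
time: 4.85
tcp_pos: [0.5575, 0.1157, 0.0385]
ee_rot: [-3.141, -0.001, -3.067]
ft_force: [-2.0, -3.1, 0.3]
gripper_width: 0.0482
grasp_force: 20.6
```

Gripped at 48 mm with 20.6 N. Now the first half of the arc.

>>> {"method": "jog_arm", "body": {"targets": [{"grip": 0,"tx": -0.0012,"ty": 0,"tz": -0.007,"roll": 0},{"grip": 0,"tx": -0.0012,"ty": 0,"tz": -0.007,"roll": 0},{"grip": 0,"tx": -0.0042,"ty": 0,"tz": -0.0136,"roll": 0},{"grip": 0,"tx": -0.0059,"ty": 0,"tz": -0.0129,"roll": 0},{"grip": 0,"tx": -0.0075,"ty": 0,"tz": -0.012,"roll": 0},{"grip": 0,"tx": -0.009,"ty": 0,"tz": -0.0109,"roll": 0},{"grip": 0,"tx": 0,"ty": 0,"tz": 0,"roll": 0}]}}

```text
time: 5.72
tcp_pos: [0.5889, 0.1182, 0.1031]
ee_rot: [-3.141, 0.003, -3.067]
ft_force: [3.0, -2.1, -2.0]
gripper_width: 0.0474
grasp_force: 21.3
```

>>> {"method": "jog_arm", "body": {"targets": [{"grip": 0,"tx": -0.0104,"ty": 0,"tz": -0.0097,"roll": 0},{"grip": 0,"tx": -0.0116,"ty": 0,"tz": -0.0082,"roll": 0},{"grip": 0,"tx": -0.0125,"ty": 0,"tz": -0.0067,"roll": 0},{"grip": 0,"tx": -0.0133,"ty": 0,"tz": -0.005,"roll": 0},{"grip": 0,"tx": -0.0138,"ty": 0,"tz": -0.0032,"roll": 0},{"grip": 0,"tx": -0.007,"ty": 0,"tz": -0.001,"roll": 0},{"grip": 0,"tx": 0,"ty": 0,"tz": 0,"roll": 0}]}}

```text
time: 6.6
tcp_pos: [0.6554, 0.1235, 0.1354]
ee_rot: [3.141, -0.001, -3.067]
ft_force: [-0.8, -0.5, -3.7]
gripper_width: 0.0475
grasp_force: 21.1
```

```bash
python3 - <<'E'
from h import *
b=cv2.resize(imaging.camera("side")[210:320,270:380],(400,400),interpolation=cv2.INTER_CUBIC)
w=imaging.camera("wrist");w=cv2.resize(w[160:480,140:460],(400,400))
cv2.imwrite("pics/w4.png",np.hstack([w,b])[:,:,::-1])
E
```

```text
(no output)
```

View pics/w4.png

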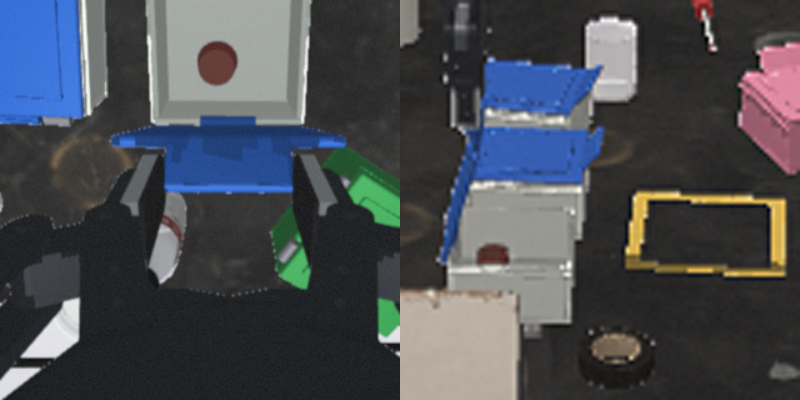

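The wrist crop shows pot A with its lid standing at about 78° and a red stopper at (217,62), so the weight is not there. I release and go on to pot B, stopping above it to measure.

>>> {"method": "jog_arm", "body": {"targets": [{"grip": 0.6,"tx": 0,"ty": 0,"tz": 0,"roll": 0},{"grip": 0.6,"tx": 0,"ty": 0,"tz": 0,"roll": 0},{"grip": 0.6,"tx": 0,"ty": 0,"tz": -0.025,"roll": 0},{"grip": 0.6,"tx": 0.01,"ty": 0,"tz": -0.025,"roll": 0},{"grip": 1,"tx": 0.04,"ty": -0.02,"tz": 0,"roll": 2.9},{"grip": 1,"tx": 0.04,"ty": -0.04,"tz": 0,"roll": 0},{"grip": 1,"tx": 0.034,"ty": -0.04,"tz": 0,"roll": 0},{"grip": 1,"tx": 0,"ty": -0.032,"tz": 0.03,"roll": 0},{"grip": 1,"tx": 0,"ty": 0,"tz": 0,"roll": 0},{"grip": 1,"tx": 0,"ty": 0,"tz": 0,"roll": 0}]}}

```text
time: 7.95
tcp_pos: [0.5364, -0.0139, 0.1565]
ee_rot: [3.141, 0.001, -3.118]
ft_force: [0.4, 0.5, -0.1]
gripper_width: 0.0857
grasp_force: 0.0
```

```bash
cat > meas.py <<'E'
# lid/tab of the shut pot nearest the given front-centre x y, from the wrist view
import sys;from h import *
x,y=map(float,sys.argv[1:3]);P=imaging.camera_params("wrist");im=imaging.camera("wrist")
m=cv2.inRange(cv2.cvtColor(im,cv2.COLOR_RGB2HSV),np.array((105,130,90)),np.array((120,255,255)))
u,v=proj("wrist",(x+.02,y,.057),P).astype(int);print("seed",u,v)
n,l=cv2.connectedComponents(m);r=l==l[v,u]
top=lambda c:np.flatnonzero(r[:,c]).min()
row=np.flatnonzero(r[v]);a,b=row.min(),row.max()
for k in(.12,.2,.5,.8,.88):
    c=int(a+k*(b-a));t=top(c);print(k,"front",ray("wrist",(c,t),.057,P).round(4),"tip",ray("wrist",(c,t),.075,P).round(4))
print("sides",ray("wrist",(a,v),.057,P).round(4),ray("wrist",(b+1,v),.057,P).round(4))
tops=np.array([top(c) for c in range(a,b)]);q=np.flatnonzero(tops<=tops[(b-a)//2]+3)+a
print("tab ends",ray("wrist",(q.min(),tops.min()),.075,P).round(4),ray("wrist",(q.max()+1,tops.min()),.075,P).round(4))
E
python3 meas.py .5755 -.0192; python3 go.py .560 -.0196 .0385 181.4
```

```text
seed 314 297
0.12 front [ 0.577  -0.0532  0.057 ] tip [ 0.5696 -0.0506  0.075 ]
0.2 front [ 0.5768 -0.0453  0.057 ] tip [ 0.5695 -0.0433  0.075 ]
0.5 front [ 0.5669 -0.0185  0.057 ] tip [ 0.5602 -0.0183  0.075 ]
0.8 front [0.5745 0.0095 0.057 ] tip [0.5674 0.0078 0.075 ]
0.88 front [0.5744 0.0164 0.057 ] tip [0.5672 0.0143 0.075 ]
sides [ 0.5962 -0.0641  0.057 ] [0.594  0.0299 0.057 ]
tab ends [ 0.5608 -0.0425  0.075 ] [0.5596 0.0059 0.075 ]
t 8.0 pos [ 0.5366 -0.0136  0.1566] rpy [-1.800e+02  1.000e-01 -1.786e+02] F [-0.6  0.6  1.1] w 0.08547026961304355
roll -0.0 tx -0.0233 ty -0.0066 tz 0.1181
```

Pot B is confirmed: front x .576, tab centre y -.018, tab 48 mm wide, yaw about 2°. Going down and gripping.

>>> {"method": "jog_arm", "body": {"targets": [{"grip": 0.6,"tx": -0.0122,"ty": -0.0025,"tz": 0.03,"roll": 0},{"grip": 0.6,"tx": -0.0122,"ty": -0.0025,"tz": 0.03,"roll": 0},{"grip": 0.6,"tx": 0,"ty": 0,"tz": 0.025,"roll": 0},{"grip": 0.6,"tx": 0,"ty": 0,"tz": 0.02,"roll": 0},{"grip": 0.6,"tx": 0,"ty": 0,"tz": 0.013,"roll": 0},{"grip": 0.6,"tx": 0,"ty": 0,"tz": 0,"roll": 0},{"grip": 0.3,"tx": 0,"ty": 0,"tz": 0,"roll": 0},{"grip": 0.1,"tx": 0,"ty": 0,"tz": 0,"roll": 0},{"grip": 0,"tx": 0,"ty": 0,"tz": 0,"roll": 0},{"grip": 0,"tx": 0,"ty": 0,"tz": 0,"roll": 0}], "grip_force": 20}}

```text
time: 9.25
tcp_pos: [0.5611, -0.0189, 0.0389]
ee_rot: [-3.141, 0.002, -3.118]
ft_force: [-1.3, 0.1, 5.6]
gripper_width: 0.0478
grasp_force: 20.5
```

>>> {"method": "jog_arm", "body": {"targets": [{"grip": 0,"tx": -0.0012,"ty": 0,"tz": -0.007,"roll": 0},{"grip": 0,"tx": -0.0012,"ty": 0,"tz": -0.007,"roll": 0},{"grip": 0,"tx": -0.0042,"ty": 0,"tz": -0.0136,"roll": 0},{"grip": 0,"tx": -0.0059,"ty": 0,"tz": -0.0129,"roll": 0},{"grip": 0,"tx": -0.0075,"ty": 0,"tz": -0.012,"roll": 0},{"grip": 0,"tx": -0.009,"ty": 0,"tz": -0.0109,"roll": 0},{"grip": 0,"tx": 0,"ty": 0,"tz": 0,"roll": 0}]}}

```text
time: 10.12
tcp_pos: [0.5904, -0.0179, 0.1021]
ee_rot: [-3.141, 0.002, -3.118]
ft_force: [2.7, -0.9, -2.8]
gripper_width: 0.0469
grasp_force: 21.3
```

>>> {"method": "jog_arm", "body": {"targets": [{"grip": 0,"tx": -0.0104,"ty": 0,"tz": -0.0097,"roll": 0},{"grip": 0,"tx": -0.0116,"ty": 0,"tz": -0.0082,"roll": 0},{"grip": 0,"tx": -0.0125,"ty": 0,"tz": -0.0067,"roll": 0},{"grip": 0,"tx": -0.0133,"ty": 0,"tz": -0.005,"roll": 0},{"grip": 0,"tx": -0.0138,"ty": 0,"tz": -0.0032,"roll": 0},{"grip": 0,"tx": -0.007,"ty": 0,"tz": -0.001,"roll": 0},{"grip": 0,"tx": 0,"ty": 0,"tz": 0,"roll": 0}]}}

```text
time: 11.0
tcp_pos: [0.6574, -0.0159, 0.1345]
ee_rot: [3.141, -0.002, -3.118]
ft_force: [-0.0, -0.1, -3.6]
gripper_width: 0.0466
grasp_force: 21.5
```

```bash
python3 - <<'E'
from h import *
b=cv2.resize(imaging.camera("side")[210:320,270:380],(400,400),interpolation=cv2.INTER_CUBIC)
w=imaging.camera("wrist");w=cv2.resize(w[100:420,140:460],(400,400))
cv2.imwrite("pics/w5.png",np.hstack([w,b])[:,:,::-1])
E
```

```text
(no output)
```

View pics/w5.png

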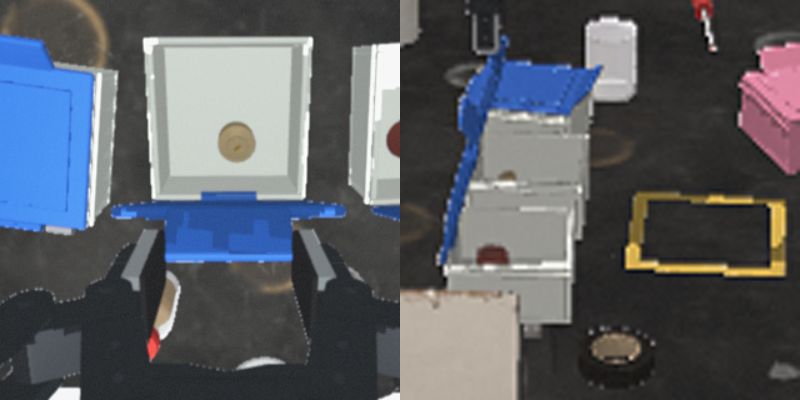

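Pot B, its lid standing at about 78°, holds the brass weight at (237,143) in the wrist crop. Lid C stays shut. I compute the front rim and weight positions and check the wrist joint range for a 90° turn.

```bash
python3 - <<'E'
from h import *
s=arm.observe();print(s["q"].round(2) if hasattr(s["q"],"round") else s["q"])
px=lambda u,v:(140+u*.8,100+v*.8)
for u,v,z in((146,39,.052),(312,39,.052),(237,143,.036),(155,199,.052),(305,199,.052)):print(ray("wrist",px(u,v),z).round(4))
E
```

```text
[-0.19  0.65  1.41  0.    1.09 -1.79]
[ 0.5777 -0.0652  0.052 ]
[0.5754 0.0309 0.052 ]
[ 0.6407 -0.0102  0.036 ]
[ 0.6754 -0.0622  0.052 ]
[0.673  0.0342 0.052 ]
```

>>> {"method": "jog_arm", "body": {"targets": [{"grip": 0.6,"tx": 0,"ty": 0,"tz": 0,"roll": 0},{"grip": 0.6,"tx": 0,"ty": 0,"tz": 0,"roll": 0},{"grip": 0.6,"tx": 0,"ty": 0,"tz": -0.025,"roll": 0},{"grip": 0.6,"tx": 0.01,"ty": 0,"tz": -0.025,"roll": 0},{"grip": 0.1,"tx": 0.03,"ty": 0,"tz": 0,"roll": 0},{"grip": 0.1,"tx": 0.04,"ty": 0,"tz": 0,"roll": 0},{"grip": 0.1,"tx": 0,"ty": 0,"tz": 0,"roll": 0}]}}

```text
time: 11.98
tcp_pos: [0.5746, -0.0177, 0.1855]
ee_rot: [3.141, -0.003, -3.118]
ft_force: [0.4, 0.0, -0.4]
gripper_width: 0.0473
grasp_force: 0.0
```

Pot B's front rim midpoint is (.5765, -.017), and its rim measures 96 × 98 mm as it should. The weight is at (.641, -.010), and its near face is 47-50 mm behind the front wall, so there is room for a finger. I turn the tool 90° to pinch the front wall.

>>> {"method": "jog_arm", "body": {"targets": [{"grip": 0.1,"tx": 0,"ty": 0,"tz": 0,"roll": 10},{"grip": 0.1,"tx": 0,"ty": 0,"tz": 0,"roll": 10},{"grip": 0.1,"tx": 0,"ty": 0,"tz": 0,"roll": 10},{"grip": 0.1,"tx": 0,"ty": 0,"tz": 0,"roll": 10},{"grip": 0.1,"tx": 0,"ty": 0,"tz": 0,"roll": 10},{"grip": 0.1,"tx": 0,"ty": 0,"tz": 0,"roll": 10},{"grip": 0.1,"tx": 0,"ty": 0,"tz": 0,"roll": 10},{"grip": 0.1,"tx": 0,"ty": 0,"tz": 0,"roll": 10},{"grip": 0.1,"tx": 0,"ty": 0,"tz": 0,"roll": 10},{"grip": 0.1,"tx": 0,"ty": 0,"tz": 0,"roll": 0}]}}

```text
time: 13.22
tcp_pos: [0.5792, -0.0184, 0.1856]
ee_rot: [3.14, 0.0, 1.597]
ft_force: [0.9, -0.3, -0.4]
gripper_width: 0.0471
grasp_force: 0.0
```

```bash
python3 go.py .5785 -.017 .022 91.4
```

```text
t 13.225 pos [ 0.5792 -0.0184  0.1856] rpy [179.9   0.   91.5] F [ 0.9 -0.3 -0.4] w 0.04709526764502549
roll 0.1 tx 0.0014 ty -0.0006 tz 0.1636
```

>>> {"method": "jog_arm", "body": {"targets": [{"grip": 0.1,"tx": 0.001,"ty": 0,"tz": 0.035,"roll": 0},{"grip": 0.1,"tx": 0,"ty": 0,"tz": 0.035,"roll": 0},{"grip": 0.1,"tx": 0,"ty": 0,"tz": 0.035,"roll": 0},{"grip": 0.1,"tx": 0,"ty": 0,"tz": 0.03,"roll": 0},{"grip": 0.1,"tx": 0,"ty": 0,"tz": 0.02,"roll": 0},{"grip": 0.1,"tx": 0,"ty": 0,"tz": 0.008,"roll": 0},{"grip": 0.1,"tx": 0,"ty": 0,"tz": 0,"roll": 0}]}}

```text
time: 14.1
tcp_pos: [0.5781, -0.0172, 0.0219]
ee_rot: [-3.142, 0.0, 1.596]
ft_force: [-0.5, -0.2, 0.2]
gripper_width: 0.047
grasp_force: 0.0
```

>>> {"method": "jog_arm", "body": {"targets": [{"grip": -0.3,"tx": 0,"ty": 0,"tz": 0,"roll": 0},{"grip": -0.6,"tx": 0,"ty": 0,"tz": 0,"roll": 0},{"grip": -0.8,"tx": 0,"ty": 0,"tz": 0,"roll": 0},{"grip": -1,"tx": 0,"ty": 0,"tz": 0,"roll": 0},{"grip": -1,"tx": 0,"ty": 0,"tz": 0,"roll": 0},{"grip": -1,"tx": 0,"ty": 0,"tz": 0,"roll": 0}], "grip_force": 30}}

```text
time: 14.85
tcp_pos: [0.5776, -0.0172, 0.0225]
ee_rot: [-3.141, 0.0, 1.595]
ft_force: [-2.3, 0.0, 6.2]
gripper_width: 0.0022
grasp_force: 29.8
```

The wall is pinched at 30 N. The drag is (-0.160, +0.026) m, done gently in two halves.

>>> {"method": "jog_arm", "body": {"targets": [{"grip": -1,"tx": 0.0005,"ty": -0.003,"tz": 0,"roll": 0},{"grip": -1,"tx": 0.001,"ty": -0.006,"tz": 0,"roll": 0},{"grip": -1,"tx": 0.002,"ty": -0.01,"tz": 0,"roll": 0},{"grip": -1,"tx": 0.002,"ty": -0.01,"tz": 0,"roll": 0},{"grip": -1,"tx": 0.002,"ty": -0.01,"tz": 0,"roll": 0},{"grip": -1,"tx": 0.002,"ty": -0.01,"tz": 0,"roll": 0},{"grip": -1,"tx": 0.002,"ty": -0.01,"tz": 0,"roll": 0},{"grip": -1,"tx": 0.002,"ty": -0.01,"tz": 0,"roll": 0},{"grip": -1,"tx": 0.001,"ty": -0.005,"tz": 0,"roll": 0},{"grip": -1,"tx": 0,"ty": 0,"tz": 0,"roll": 0}]}}

```text
time: 16.1
tcp_pos: [0.507, -0.0054, 0.0226]
ee_rot: [3.134, 0.002, 1.594]
ft_force: [5.8, -1.0, 0.9]
gripper_width: 0.0018
grasp_force: 29.7
```

```bash
python3 go.py .417 .0085 .0225 91.4
```

```text
t 16.1 pos [ 0.507  -0.0054  0.0226] rpy [1.796e+02 1.000e-01 9.130e+01] F [ 5.8 -1.   0.9] w 0.0018228991719839624
roll -0.1 tx 0.0160 ty -0.0896 tz 0.0001
```

>>> {"method": "jog_arm", "body": {"targets": [{"grip": -1,"tx": 0.001,"ty": -0.006,"tz": 0,"roll": 0},{"grip": -1,"tx": 0.002,"ty": -0.011,"tz": 0,"roll": 0},{"grip": -1,"tx": 0.002,"ty": -0.011,"tz": 0,"roll": 0},{"grip": -1,"tx": 0.002,"ty": -0.011,"tz": 0,"roll": 0},{"grip": -1,"tx": 0.002,"ty": -0.011,"tz": 0,"roll": 0},{"grip": -1,"tx": 0.002,"ty": -0.011,"tz": 0,"roll": 0},{"grip": -1,"tx": 0.002,"ty": -0.011,"tz": 0,"roll": 0},{"grip": -1,"tx": 0.001,"ty": -0.009,"tz": 0,"roll": 0},{"grip": -1,"tx": 0,"ty": -0.005,"tz": 0,"roll": 0},{"grip": -1,"tx": 0,"ty": 0,"tz": 0,"roll": 0}]}}

```text
time: 17.35
tcp_pos: [0.4211, 0.0065, 0.0225]
ee_rot: [3.134, 0.002, 1.594]
ft_force: [4.8, -0.9, 2.8]
gripper_width: 0.0022
grasp_force: 30.1
```

```bash
python3 go.py .417 .0085 .0225 91.4; python3 - <<'E'
from h import *
im=imaging.camera("top");cv2.imwrite("pics/t2.png",cv2.resize(im[190:340,230:430],(800,600),interpolation=cv2.INTER_CUBIC)[:,:,::-1])
E
```

```text
t 17.35 pos [0.4211 0.0065 0.0225] rpy [1.795e+02 1.000e-01 9.130e+01] F [ 4.8 -0.9  2.8] w 0.0021903961393573835
roll -0.1 tx 0.0021 ty -0.0041 tz 0.0000
```

View pics/t2.png

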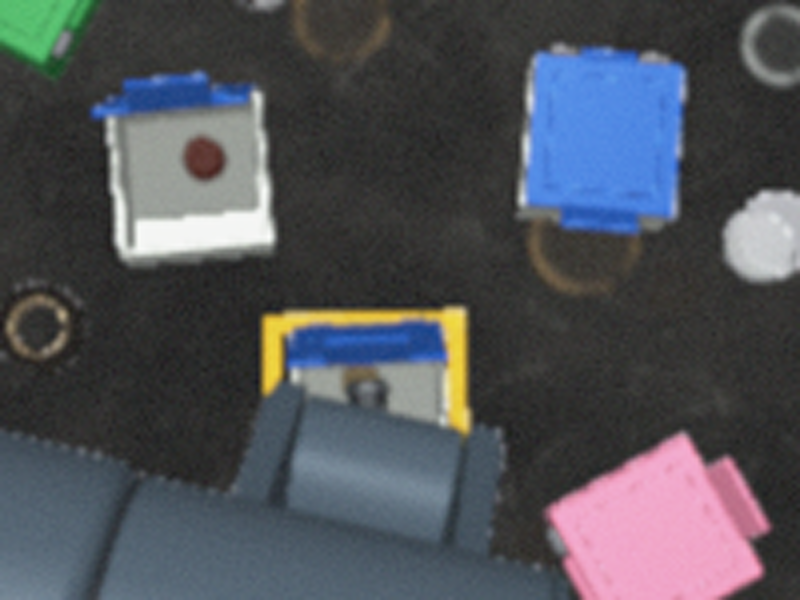

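The pot stands inside the yellow square, with its lid up at (365,345) and the weight visible at (362,385). Pot A, pot C and the bystanders are in place. I make the last few millimetres, release and lift away.

>>> {"method": "jog_arm", "body": {"targets": [{"grip": -1,"tx": 0.001,"ty": -0.003,"tz": 0,"roll": 0},{"grip": -1,"tx": 0.001,"ty": -0.002,"tz": 0,"roll": 0},{"grip": -1,"tx": 0,"ty": 0,"tz": 0,"roll": 0},{"grip": -0.3,"tx": 0,"ty": 0,"tz": 0,"roll": 0},{"grip": -0.2,"tx": 0,"ty": 0,"tz": 0,"roll": 0},{"grip": -0.2,"tx": 0,"ty": 0,"tz": -0.01,"roll": 0},{"grip": -0.2,"tx": 0,"ty": 0,"tz": -0.03,"roll": 0},{"grip": -0.2,"tx": 0,"ty": 0,"tz": -0.04,"roll": 0},{"grip": -0.2,"tx": 0,"ty": 0,"tz": -0.04,"roll": 0},{"grip": -0.2,"tx": 0,"ty": 0,"tz": -0.04,"roll": 0}]}}

```text
time: 18.65
tcp_pos: [0.4109, 0.0097, 0.1836]
ee_rot: [-3.14, -0.0, 1.595]
ft_force: [0.5, -1.2, -0.3]
gripper_width: 0.0342
grasp_force: 0.0
```

>>> {"method": "jog_arm", "body": {"targets": [{"grip": -0.2,"tx": 0.04,"ty": 0,"tz": -0.02,"roll": 0},{"grip": -0.2,"tx": 0.045,"ty": 0,"tz": -0.02,"roll": 0},{"grip": -0.2,"tx": 0.045,"ty": 0,"tz": 0,"roll": 0},{"grip": -0.2,"tx": 0.045,"ty": 0,"tz": 0,"roll": 0},{"grip": -0.2,"tx": 0.045,"ty": 0,"tz": 0,"roll": 0},{"grip": -0.2,"tx": 0.04,"ty": 0,"tz": 0,"roll": 0},{"grip": -0.2,"tx": 0,"ty": 0,"tz": 0,"roll": 0}]}}

```text
time: 19.52
tcp_pos: [0.4048, 0.2712, 0.2222]
ee_rot: [-3.141, -0.0, 1.599]
ft_force: [0.2, 0.3, 1.0]
gripper_width: 0.0341
grasp_force: 0.0
```

```bash
python3 - <<'E'
from h import *
im=imaging.camera("top");b=imaging.camera("side")
print(arm.observe()["tcp_pos"])
hsv=cv2.cvtColor(im,cv2.COLOR_RGB2HSV);c=np.argwhere(cv2.inRange(hsv,np.array((20,130,120)),np.array((32,255,255)))>0)[:,::-1]
print("square",np.round([ray("top",c.min(0),0),ray("top",c.max(0)+1,0)],3))
a=cv2.resize(im[190:340,230:430],(533,400),interpolation=cv2.INTER_CUBIC);b=cv2.resize(b[205:305,280:380],(267,400),interpolation=cv2.INTER_CUBIC)
cv2.imwrite("pics/t3.png",np.hstack([a,b])[:,:,::-1])
E
```

```text
[0.40482308 0.26893836 0.22193722]
square [[ 0.537  0.078  0.   ]
 [ 0.393 -0.059  0.   ]]
```

View pics/t3.png

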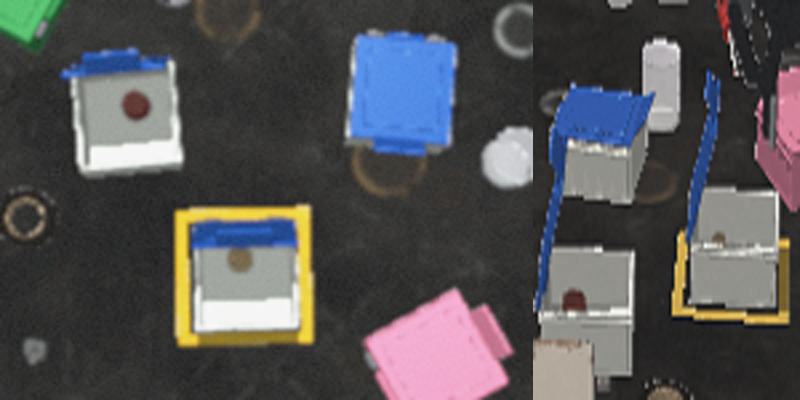

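The final view shows the open pot centred in the square at (245,277), with the brass weight upright at (239,259). Lids A and B stand open, lid C is shut, and the arm is clear.

```bash
python3 -c "
from workcell import arm
print(arm.sign_off())"
```

```text
the job is handed in; nothing more can be done
None
```

The job is handed in: pot B held the brass weight and now stands open in the middle of the yellow square with the weight upright, lids A and B open, lid C shut and nothing else moved; the hand-in call did not report a verdict.

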